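# Release the filter slide with the pin tool and swap the wrong filter

## Task

One of the three filters in the black unit's slide is green, but all should be amber. With the pin tool (red handle) from the blue rack, hold the recessed red release button down and, keeping it down all the way, push the filter slide fully out; then stand the tool back in the rack. Swap the green filter for the spare amber one from the white stock tray, laying each flat in its pocket, the green one left in the stock tray, and leave the slide out and everything else where it is.

Things in the scene. Friction and masses are not known exactly. Their poses are not given: they have to be found in the camera images.
- housing: Black filter unit fixed to the table: 100 mm (own x) by 190 mm (own y), top at 62 mm height; origin at the centre of its underside. The filter slide comes out at the own +y end. Along the middle of its 8 mm roof (own x = 0) runs a 16 mm wide slot from own y = -83 mm to the +y end. A lens port sticks out 30 mm on the own +x side.
- slide (a joint): How far the aluminium slide is out along the housing's own +y: 0 home, 0.155 fully out (firm stop). Stays where left (1.2 N friction). Moves out only while the button is down; a second catch at 75 mm stops it if the button is let up. Its front plate (94 mm wide, top at 54 mm height) has its outer face at own y = 103 mm of the housing at home, 258 mm when out.
- button (a joint): How far the release button is down, m: 0 up, 0.008 fully down; a spring pushes it up (about 2 N to start, 5 N fully down). The latch is free from 0.005 on.
- button_top (a point): Centre of the top of the red 14 mm round release button, 36 mm above the table when up, 28 when down. It rides on the slide, at own (0, -71.5) mm of the housing when home, 14 mm down a 16 mm square well (mouth at 50 mm height, white frame) in the slide's tail, reached from above through the roof slot. A pin in the well pushes the slide by the well's wall.
- bay0 (a point): Centre of the floor of a filter bay of the slide (next to the button, last to come out); travels with the slide, own axes as the housing's. Floor 14 mm above the table; the pocket is 71 mm (own x) by 41 mm (own y), with walls 6 mm high; a filter lies flat in it with its 66 mm side along own x. The bays are 46 mm apart.
- bay1 (a point): Centre of the floor of a filter bay of the slide (middle); travels with the slide, own axes as the housing's. Floor 14 mm above the table; the pocket is 71 mm (own x) by 41 mm (own y), with walls 6 mm high; a filter lies flat in it with its 66 mm side along own x. The bays are 46 mm apart.
- bay2 (a point): Centre of the floor of a filter bay of the slide (next to the front plate, first out); travels with the slide, own axes as the housing's. Floor 14 mm above the table; the pocket is 71 mm (own x) by 41 mm (own y), with walls 6 mm high; a filter lies flat in it with its 66 mm side along own x. The bays are 46 mm apart.
- pin_tool_grip (a point): Centre of the pin tool's red handle: 22 mm square, 58 mm tall (sides along own x and y), on a 36 mm diameter collar 6 mm thick, on an 8 mm diameter steel pin 48 mm long; 90 g. The point is 83 mm above the pin's tip. Own z points up. It stands upright in one of the rack's holes, resting on its collar, this point 91 mm above the table.
- pin_tool_tip (a point): The tip (lower end) of the pin tool's pin.
- rack: Blue tool rack fixed to the table, 60 mm (own x) by 180 mm (own y), 56 mm tall, with three 22 mm square holes 50 mm deep at own y = -58, 0 and 58 mm; origin at the centre of its underside. Which hole holds which tool varies.
- stock_tray: White stock tray fixed to the table, 82 mm (own x) by 152 mm (own y), origin at the centre of its underside; three pockets at own y = -49, 0 and 49 mm, each 74 mm (own x) by 44 mm (own y), floors 6 mm and walls 14 mm above the table. The middle one is empty at the start; the end ones hold the spare amber and a blue filter, either way round.
- green_mid (a point): The wrong filter, green; it lies in one of the slide's bays (which one varies), inside the housing at the start. Black plate 66 mm (own x) by 36 mm (own y), 8 mm thick, with an upright grip rib of its colour in the middle: 12 mm (own x) by 28 mm (own y), 26 mm tall; 34 mm tall in all, 60 g. The point is its centre, 17 mm above its underside.
- amber_a_mid (a point): An amber filter already in the slide (its bay varies). Black plate 66 mm (own x) by 36 mm (own y), 8 mm thick, with an upright grip rib of its colour in the middle: 12 mm (own x) by 28 mm (own y), 26 mm tall; 34 mm tall in all, 60 g. The point is its centre, 17 mm above its underside.
- amber_b_mid (a point): The other amber filter already in the slide (its bay varies). Black plate 66 mm (own x) by 36 mm (own y), 8 mm thick, with an upright grip rib of its colour in the middle: 12 mm (own x) by 28 mm (own y), 26 mm tall; 34 mm tall in all, 60 g. The point is its centre, 17 mm above its underside.
- amber_spare_mid (a point): The spare amber filter, in the stock tray. Black plate 66 mm (own x) by 36 mm (own y), 8 mm thick, with an upright grip rib of its colour in the middle: 12 mm (own x) by 28 mm (own y), 26 mm tall; 34 mm tall in all, 60 g. The point is its centre, 17 mm above its underside.
- blue_mid (a point): A blue filter in the stock tray; leave it there. Black plate 66 mm (own x) by 36 mm (own y), 8 mm thick, with an upright grip rib of its colour in the middle: 12 mm (own x) by 28 mm (own y), 26 mm tall; 34 mm tall in all, 60 g. The point is its centre, 17 mm above its underside.
- driver_black: Hand driver with a black handle, in the rack beside the pin tool; same 22 mm square handle and collar, but an 18 mm thick shank that does not fit the well. Leave alone. Origin at the centre of its underside.
- driver_yellow: The same kind of driver with a yellow handle. Leave alone. Origin at the centre of its underside.
- camera: Red camera, 56 x 56 mm, 80 mm tall with its black lens up; stands on the table. Leave alone. Origin at the centre of its underside.
- lens_tube: Black lens tube, 38 mm diameter, 52 mm tall, standing. Leave alone. Origin at the centre of its underside.
- post: Optical post on a round foot: foot 58 mm diameter, 100 mm tall. Leave alone. Origin at the centre of its underside.
- bottle: Closed white bottle with a blue cap, 54 mm diameter, 130 mm tall. Leave alone. Origin at the centre of its underside.
- wipes: Cardboard box, 75 x 130 mm, 55 mm tall. Leave alone. Origin at the centre of its underside.
Mind the look-alikes: they are no part of the job. Of the things that look like the part that bears pin_tool_grip, the largest one is meant.

How it is judged:
On the way, in this order (a step that is already met when the one before it is completed fails the run):
1. the pin tool holds the release button down with the slide still in (less than 12 mm out) (value of joint button above 0.0045 m and contact force between pin_tool and button above 0.5 N and value of joint slide below 0.012 m), for 0.05 s.
2. the slide is pushed out beyond 140 mm with the pin tool still holding the button down (value of joint button above 0.0045 m and contact force between pin_tool and button above 0.5 N and value of joint slide above 0.14 m), for 0.05 s.
3. the pin tool stands back in a hole of the rack, on its collar (x of pin_tool_grip in the frame of rack between -0.015 and 0.015 m and y of pin_tool_grip in the frame of rack between -0.075 and 0.075 m and z of pin_tool_grip in the frame of rack between 0.087 and 0.096 m and angle between pin_tool_grip's own z axis and vertical below 0.12 rad), for 0.2 s.
4. the green filter is out of the slide and lies in the stock tray (x of green_mid in the frame of stock_tray between -0.009 and 0.009 m and y of green_mid in the frame of stock_tray between -0.058 and 0.058 m and z of green_mid in the frame of stock_tray between 0.019 and 0.027 m and angle between green_mid's own z axis and vertical below 0.08 rad), for 0.2 s.
At the end, for the whole second after the job is handed in: Slide at least 135 mm out; the three amber filters flat in its bays (6 mm across, 0.08 rad); green and blue flat in pockets of the stock tray (9 mm across, 0.08 rad); pin tool standing on its collar in a rack hole (0.12 rad); all at rest (all of step 3 and all of step 4 and value of joint slide above 0.135 m and x of amber_a_mid in the frame of bay1 between -0.006 and 0.006 m and y of amber_a_mid in the frame of bay1 between -0.054 and 0.054 m and z of amber_a_mid in the frame of bay1 between 0.013 and 0.0205 m and angle between each of amber_a_mid, amber_b_mid, amber_spare_mid, blue_mid's own z axis and vertical below 0.08 rad and x of amber_b_mid in the frame of bay1 between -0.006 and 0.006 m and y of amber_b_mid in the frame of bay1 between -0.054 and 0.054 m and z of amber_b_mid in the frame of bay1 between 0.013 and 0.0205 m and x of amber_spare_mid in the frame of bay1 between -0.006 and 0.006 m and y of amber_spare_mid in the frame of bay1 between -0.054 and 0.054 m and z of amber_spare_mid in the frame of bay1 between 0.013 and 0.0205 m and x of blue_mid in the frame of stock_tray between -0.009 and 0.009 m and y of blue_mid in the frame of stock_tray between -0.058 and 0.058 m and z of blue_mid in the frame of stock_tray between 0.019 and 0.027 m and linear speed of each of amber_spare, green, pin_tool below 0.02 m/s); the robot touches nothing.
It fails at once if another thing on the bench (a driver, the camera, lens tube, post, bottle or box) is moved by more than 25 mm (distance of any of driver_black, driver_yellow, camera, lens_tube, post, bottle, wipes from where it was at the start of the episode above 0.025 m).
It fails at once if the other ambers leave the slide, or the blue filter the stock tray (lifted by more than 20 mm) (height (world z) of any of amber_a_mid, amber_b_mid, blue_mid above 0.055 m).
It also fails if it takes over 72 s, if anything falls off the work surface, if the arm or the gripper's body presses on something with over 40 N, if the wrist force passes 120 N, or if a joint passes its speed limit or range.

## Robot

A 6-joint arm with a two-finger parallel gripper is mounted at the origin on the work surface. World frame = base frame: x ahead of the robot, y to its left, z up, the work surface at z = 0. Lengths are in m, angles in rad, forces in N, time in s.
With the tool pointing down it reaches from about 0.25 to 0.775 m from the base axis. Payload 4 kg.
Tool frame: the origin (TCP) lies midway between the tips of the shut fingers; the grasp point (between the pads) lies 19 mm behind it; z points along the fingers, y is the direction in which the jaws open and shut (so a half turn about z gives the same grasp; the last joint's range is limited). The gripper opens to 94 mm and grips with 3 to 60 N. Pads are 16 mm wide; open, the fingers measure 119 mm over their backs; the gripper's body (75 mm by 177 mm) begins 78 mm behind the grasp point.
Start: joints at [-1.324, 0.087, 1.371, -0, 1.684, -0.103], TCP at [0.188, -0.517, 0.206] pointing down, gripper open.
Joint ranges: [-3.1, 3.1], [-0.76, 2.03], [0.27, 2.55], [-1.08, 4.22], [0.17, 2.65], [-2.57, 2.57]. Speed limits (rad/s): [2.79, 2.79, 3.14, 3.14, 3.14, 3.14].

## Interface

Orientations are given as [roll, pitch, yaw] about the fixed x, y, z axes, in that order (R = Rz(yaw) Ry(pitch) Rx(roll)).
In Python, from bench import get_obs, snapshot, ticket gives the robot as it stands.
- The arm moves only by the shell command python3 -m creep 'ROWS' [OPENING]. ROWS is JSON, a list that holds one entry, the list of rows, each a list of 4 numbers: the shift along the tool's x, y, z in mm, then the turn about the tool's z in degrees. A call has 1 to 8 rows; each row shifts and turns the commanded pose from where the row before left it, along the tool's axes as they then stand; what a row does not reach is not made up. A row lasts 1/8 s, in which the tool goes at most 62.5 mm and 10.7 degrees, less where a joint would pass 70% of its speed; a pose out of reach is approached as far as the arm can. A call with a gripper value outside its range is refused whole. OPENING is the opening, from 0 (shut) to 1 (fully open), set as the call begins (- or left out, the last holds). The fingers move at their own pace and stop on an object; the grip force is fixed at half the most. Time passes only in rows, so rows that do not move let the fingers close. It gives the time, the measured TCP pose, the force and the opening at its end, in the units of the state.
- get_obs(): the state, without advancing time (a new reading comes with each control period).
- snapshot(name): name is "side" or "top"; returns a dict with "color" (400x640x3 uint8, red, green, blue), "depth" (400x640 float32, m along the optical axis (not along the pixel's ray), 0 where there is no reading), "fx", "fy", "cx", "cy" (pixels), "extrinsics" (4x4, takes a point from world to camera coordinates). Camera axes: x right, y down, z forward; pixel columns grow to the right and rows downward; lengths in m; the calibration is good to about 2 mm. A picture is of the moment at which its call begins.
- ticket.close_job(): hands the job in, once; it reports no verdict.
The state is a dict: "time": time; "joint_positions": joint angles; "qvel": joint speeds; "joint_torque": joint torques, N m; "tool_pos": TCP position; "ee_rot": TCP orientation; "wrist_force": force on the tool from outside, world axes, zero at the start; "wrist_torque": the same for the moment, N m; "width": finger opening in m.
Only numpy, scipy, OpenCV 4.12 (cv2) and the standard library are available. Lean on these libraries where they do the work, as an engineer would, in place of code of your own. Each camera call takes 0.05 s, during which the arm holds its last target. There are 200 camera calls.

## Working session

There is one attempt and no reset: what is moved stays moved. The work goes in short steps, Python scripts to look and compute and a shell command to move; the robot and the scene stay as the last step left them, time stands still between calls to the robot, and variables do not carry over. Pictures are saved under pics/ and viewed, on a budget of 10 in all, crops included, one or two more only if the job needs it, and the job is handed in when it is done.

```bash
ls; mkdir -p pics; python3 - <<'E'
from bench import get_obs, snapshot
import cv2,numpy as np
o=get_obs();print({k:np.round(v,3).tolist() for k,v in o.items()})
for n in("top","side"):
    s=snapshot(n);np.savez(f"pics/{n}0.npz",**s);cv2.imwrite(f"pics/{n}0.png",s["color"][:,:,::-1]);print(n,s["fx"],s["cx"],s["cy"],np.round(s["extrinsics"],3).tolist())
E
```

```text
pics
{'time': 0.0, 'joint_positions': [-1.324, 0.088, 1.372, 0.0, 1.684, -0.103], 'qvel': [0.0, 0.001, -0.0, 0.003, -0.001, 0.002], 'joint_torque': [0.002, -34.017, -30.243, 0.072, 0.033, -0.0], 'tool_pos': [0.188, -0.516, 0.204], 'ee_rot': [-3.139, -0.0, 0.35], 'wrist_force': [-0.138, -0.477, 0.857], 'wrist_torque': [-0.006, 0.019, 0.0], 'width': 0.094}
top 411.5179232352657 325.3228559558341 193.08087649556686 [[-0.003, -1.0, -0.006, -0.012], [-0.994, 0.004, -0.106, 0.539], [0.106, 0.005, -0.994, 1.119], [0.0, 0.0, 0.0, 1.0]]
side 439.65238617799 311.7331912346791 197.73740556888043 [[0.91, -0.414, -0.006, -0.488], [-0.293, -0.634, -0.715, 0.209], [0.292, 0.653, -0.699, 1.066], [0.0, 0.0, 0.0, 1.0]]
```

View pics/top0.png

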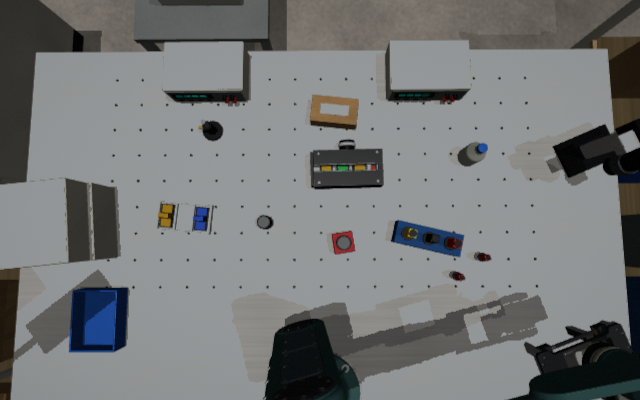

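View pics/side0.png

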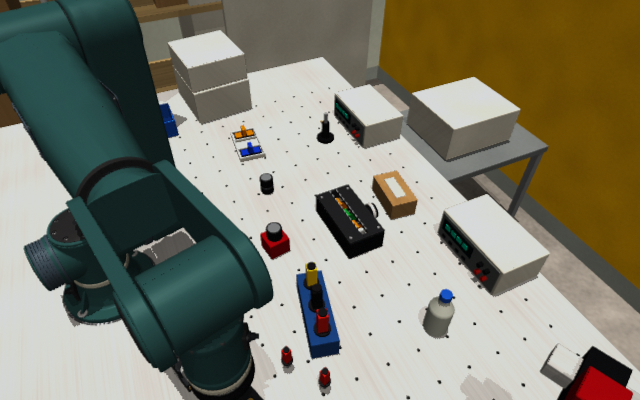

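The top view shows the blue rack at (428,238), housing at (347,168) with its slide coming out to the left (+y), and the tray at (186,217). Candidates for the pin tool are the red handle in the rack (453,243), the small red parts (484,257) and (457,276) loose on the table, and the red camera (343,242). I choose the rack one because it is the largest and stands in the rack. Next I'll measure and check it in a crop.

```bash
cat > h.py <<'E'
import numpy as np,cv2
from bench import get_obs,snapshot
def cloud(s):
    v,u=np.mgrid[0:400,0:640].astype(float);d=s["depth"]
    E=s["extrinsics"];P=np.stack([(u-s["cx"])/s["fx"]*d,(v-s["cy"])/s["fy"]*d,d],-1)
    return (P-E[:3,3])@E[:3,:3]
def ray(s,u,v,z):
    E=s["extrinsics"];R=E[:3,:3];c=-R.T@E[:3,3];d=R.T@np.array([(u-s["cx"])/s["fx"],(v-s["cy"])/s["fy"],1])
    return c+d*(z-c[2])/d[2]
def hsv(s): return cv2.cvtColor(np.ascontiguousarray(s["color"]),cv2.COLOR_RGB2HSV)
def mask(s,name):
    H=hsv(s);h,S,V=H[...,0],H[...,1],H[...,2]
    r={"red":((h<6)|(h>172)),"blue":(h>105)&(h<128),"green":(h>45)&(h<85),"amber":(h>10)&(h<30),"white":None,"dark":None}[name]
    if name=="white": return (S<40)&(V>150)
    if name=="dark": return V<75
    return r&(S>130)&(V>60)
def box(m,roi,s,z,zr=None):
    """min-area rectangle of the mask in roi, cast on plane z; roi=(u0,v0,u1,v1)"""
    k=np.zeros_like(m);u0,v0,u1,v1=roi;k[v0:v1,u0:u1]=m[v0:v1,u0:u1]
    if zr is not None:
        c=cloud(s)[...,2];k&=(c>zr[0])&(c<zr[1])
    n,l,st,ce=cv2.connectedComponentsWithStats(k.astype(np.uint8));i=1+np.argmax(st[1:,4]);v,u=np.nonzero(l==i)
    p=np.array([ray(s,a,b,z)[:2] for a,b in zip(u,v)]);(c,sz,a)=cv2.minAreaRect((p*1000).astype(np.float32))
    return dict(px=ce[i].round(1).tolist(),n=len(u),c=np.round(c,1).tolist(),size=np.round(sz,1).tolist(),ang=round(a,1),cen=(p.mean(0)*1000).round(1).tolist())
E
python3 - <<'E'
from h import *
L=lambda n:dict(np.load(f"pics/{n}0.npz"))
t,s=L("top"),L("side")
print("housing",box(mask(t,"dark"),(300,140,395,195),t,.062,(.05,.075)))
allm=np.ones((400,640),bool)
print("housing-depth",box(allm,(290,140,400,200),t,.062,(.05,.075)))
print("rack-depth",box(allm,(380,205,475,270),t,.056,(.045,.066)),box(mask(t,"blue"),(380,205,470,270),t,.056))
print("pin top",box(mask(t,"red"),(435,225,468,256),t,.120), box(allm,(435,225,468,256),t,.12,(.11,.13)))
print("tray",box(allm,(150,195,220,240),t,.014,(.009,.019)),box(mask(t,"white"),(150,195,222,240),t,.014))
print("tray z",np.round(cloud(t)[205:230:4,158:216:5,2]*1000).astype(int).tolist())
for n,z,roi in(("amber",.040,(150,195,180,240)),("blue",.040,(185,195,220,240)),("green",.048,(320,155,370,180)),("red",.036,(360,155,385,180))):
    print(n,box(mask(t,n),roi,t,z))
a=cv2.resize(t["color"][140:200,300:400],(800,480),interpolation=2)[:290];a=cv2.resize(t["color"][145:195,300:400],(600,300),interpolation=2)
b=cv2.resize(t["color"][210:290,390:510],(450,300),interpolation=2);c=cv2.resize(t["color"][195:240,145:225],(350,197),interpolation=2)
im=np.zeros((600,800,3),np.uint8);im[:300,:600]=a;im[300:,:450]=b;im[300:497,450:]=c
cv2.imwrite("pics/crop1.png",im[:,:,::-1])
E
```

```text
housing {'px': [346.6, 167.5], 'n': 2156, 'c': [611.4, -71.6], 'size': [114.0, 194.9], 'ang': 1.5, 'cen': [605.7, -72.5]}
housing-depth {'px': [347.1, 166.9], 'n': 2442, 'c': [618.3, -72.0], 'size': [127.9, 197.6], 'ang': 1.5, 'cen': [607.6, -73.9]}
rack-depth {'px': [426.9, 238.3], 'n': 1141, 'c': [412.9, -291.1], 'size': [182.0, 60.3], 'ang': 76.8, 'cen': [413.2, -286.8]} {'px': [426.5, 238.1], 'n': 913, 'c': [413.5, -290.4], 'size': [178.1, 58.5], 'ang': 76.8, 'cen': [413.7, -285.6]}
pin top {'px': [453.8, 246.0], 'n': 11, 'c': [393.3, -338.7], 'size': [10.5, 5.4], 'ang': 44.0, 'cen': [393.9, -338.8]} {'px': [456.9, 243.7], 'n': 85, 'c': [399.9, -346.8], 'size': [23.9, 21.8], 'ang': 78.4, 'cen': [399.7, -346.8]}
tray {'px': [183.7, 217.2], 'n': 920, 'c': [474.2, 384.0], 'size': [153.5, 82.0], 'ang': 85.0, 'cen': [474.3, 384.6]} {'px': [185.8, 217.0], 'n': 2014, 'c': [475.2, 380.1], 'size': [204.5, 123.8], 'ang': 89.8, 'cen': [475.0, 378.7]}
tray z [[4, 15, 18, 16, 11, 6, 8, 15, 14, 17, 17, -2], [11, 13, 15, 11, 5, 7, 7, 19, 11, 14, 11, 1], [42, 35, 14, 19, 9, 7, 5, 16, 14, 18, 14, 3], [16, 43, 36, 5, 8, 0, 5, 38, 44, 40, 6, -1], [14, 17, 14, 11, 8, 6, 8, 12, 15, 33, 9, 0], [9, 17, 15, 4, 7, 5, 7, 11, 16, 14, 16, 0], [13, 14, 3, 12, 7, 4, 4, 5, 14, 14, 15, 1]]
amber {'px': [165.2, 215.1], 'n': 233, 'c': [479.3, 428.6], 'size': [37.1, 60.8], 'ang': 84.9, 'cen': [479.0, 426.6]}
blue {'px': [199.8, 218.3], 'n': 231, 'c': [470.3, 332.4], 'size': [35.2, 60.9], 'ang': 85.8, 'cen': [469.7, 330.9]}
green {'px': [342.5, 167.5], 'n': 40, 'c': [608.1, -61.9], 'size': [24.9, 8.4], 'ang': 89.8, 'cen': [608.1, -61.9]}
red {'px': [372.9, 167.1], 'n': 15, 'c': [609.8, -147.3], 'size': [9.9, 10.0], 'ang': 44.0, 'cen': [610.8, -147.2]}
```

View pics/crop1.png

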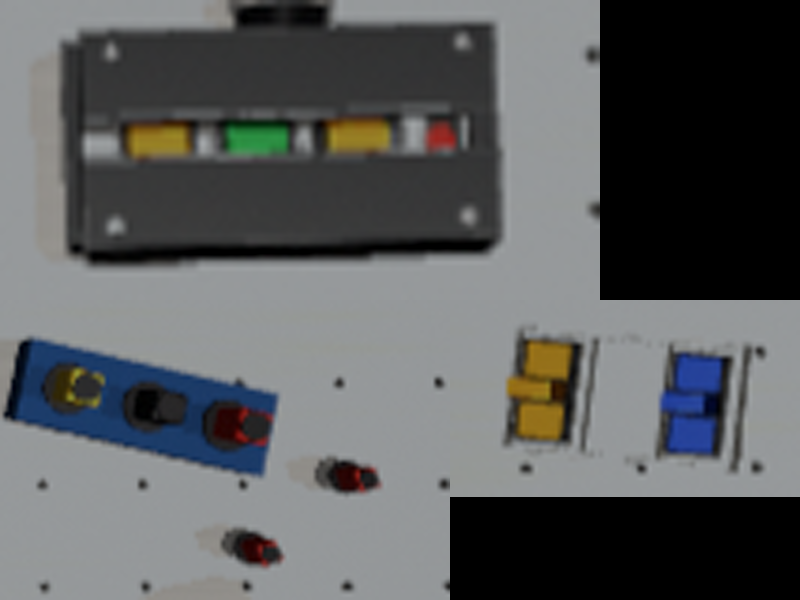

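The crop confirms it: the red-handled tool stands in the rack's -y hole at crop (255,428), and the two loose red parts are clearly smaller. Green is in the middle bay at (258,138), and the spare amber is in the tray's left pocket. Now I'll pin down the housing pose.

```bash
python3 - <<'E'
from h import *
t=dict(np.load("pics/top0.npz"));s=dict(np.load("pics/side0.npz"))
def roof(t,n):
    c=cloud(t);m=(abs(c[...,2]-.062)<.005)&(c[...,0]>.54)&(c[...,0]<.68)&(c[...,1]>-.2)&(c[...,1]<.04)
    v,u=np.nonzero(m);p=np.array([ray(t,a,b,.062)[:2] for a,b in zip(u,v)])*1000
    th=np.radians(1.5);R=np.array([[np.cos(th),np.sin(th)],[-np.sin(th),np.cos(th)]]);q=(p-[610,-72])@R.T
    Y=[];
    for y in range(-85,60,6):
        k=q[abs(q[:,1]-y)<3,0]; Y.append((y,k.min().round(1),k.max().round(1)))
    X=[]
    for x in range(-42,45,6):
        k=q[abs(q[:,0]-x)<3,1]; X.append((x,k.min().round(1),k.max().round(1)))
    print(n,len(u));print([tuple(map(float,a)) for a in Y]);print([tuple(map(float,a)) for a in X])
roof(t,"top");roof(s,"side")
# slot amber/green/red ribs
for n in("red","green"):
    H=mask(s,n);print(n,[box(H,(315,180,390,255),s,z) for z in ((.036,) if n=="red" else (.048,))])
g=cv2.cvtColor(np.ascontiguousarray(t["color"]),cv2.COLOR_RGB2GRAY);print(g[155:180,[330,352,364,372]].T.tolist());print(g[163:173:2,300:390].tolist())
print(-t["extrinsics"][:3,:3].T@t["extrinsics"][:3,3])
E
```

```text
top 2159
[(-85.0, -52.3, 44.5), (-79.0, -54.8, 44.6), (-73.0, -54.7, 44.8), (-67.0, -54.4, 45.0), (-61.0, -54.2, 45.1), (-55.0, -54.1, 45.4), (-49.0, -53.9, 45.5), (-43.0, -53.8, 45.7), (-37.0, -53.5, 43.1), (-31.0, -53.4, 43.2), (-25.0, -53.2, 43.5), (-19.0, -53.0, 43.7), (-13.0, -52.8, 60.6), (-7.0, -52.6, 66.3), (-1.0, -52.5, 61.0), (5.0, -52.3, 44.4), (11.0, -52.1, 44.6), (17.0, -51.9, 44.8), (23.0, -54.5, 44.9), (29.0, -54.3, 45.1), (35.0, -54.1, 45.4), (41.0, -54.0, 45.5), (47.0, -53.7, 45.7), (53.0, -53.6, 45.9), (59.0, -53.4, 46.0)]
[(-42.0, -97.9, 89.5), (-36.0, -98.3, 94.7), (-30.0, -98.5, 91.9), (-24.0, -98.8, 94.5), (-18.0, -96.3, 91.6), (-12.0, -96.6, 88.7), (-6.0, -96.9, 96.8), (0.0, -97.2, 93.8), (6.0, -97.4, 93.6), (12.0, -97.7, 90.8), (18.0, -97.9, 90.7), (24.0, -98.1, 90.5), (30.0, -98.5, 95.8), (36.0, -98.8, 92.8), (42.0, -99.0, 90.0)]
side 1832
[(-85.0, -55.1, 45.3), (-79.0, -55.7, 44.8), (-73.0, -53.2, 45.8), (-67.0, -55.4, 45.4), (-61.0, -56.7, 44.9), (-55.0, -55.8, 44.0), (-49.0, -54.8, 45.9), (-43.0, -55.5, 45.0), (-37.0, -54.5, 44.5), (-31.0, -55.2, 46.0), (-
[... 406 characters left out ...]
, (-18.0, -102.7, 90.4), (-12.0, -102.1, 90.3), (-6.0, -102.6, -86.9), (0.0, -102.0, 57.3), (6.0, -100.3, 90.1), (12.0, -102.5, 88.9), (18.0, -103.0, 90.0), (24.0, -102.4, 89.9), (30.0, -101.8, 88.7), (36.0, -102.9, 89.8), (42.0, -102.2, 87.3)]Traceback (most recent call last):
  File "<stdin>", line 17, in <module>
  File "h.py", line 22, in box
    n,l,st,ce=cv2.connectedComponentsWithStats(k.astype(np.uint8));i=1+np.argmax(st[1:,4]);v,u=np.nonzero(l==i)
                                                                       ~~~~~~~~~^^^^^^^^^^
    return _wrapfunc(a, 'argmax', axis=axis, out=out, **kwds)
    return bound(*args, **kwds)
ValueError: attempt to get argmax of an empty sequence
```

Housing centre is about (605.7, -75.1) mm with yaw 1.5°, which puts the button at about (608, -147). That agrees with the red pixels cast at 36 mm, (610, -147), with one side occluded. The pin tool is at (399.8, -347), yaw -13.2°, which matches the rack hole at -58 mm. I'll turn, set the opening and approach.

```bash
cat > d.py <<'E'
import sys,numpy as np
from bench import get_obs
from scipy.spatial.transform import Rotation as R
o=get_obs();r=R.from_euler("xyz",o["ee_rot"]);p=np.array(o["tool_pos"])*1000
t=np.array(list(map(float,sys.argv[1:4])))
print("t",round(float(o["time"]),2),"tcp",p.round(1),"rot",np.degrees(o["ee_rot"]).round(1),"F",np.round(o["wrist_force"],1),"w",round(float(o["width"])*1000,1),"shift",r.inv().apply(t-p).round(1), "turn",round((np.degrees(o["ee_rot"][2])-float(sys.argv[4])+180)%360-180,1) if len(sys.argv)>4 else "")
E
python3 -m creep '[[[0,0,0,8.3],[0,0,0,8.3],[0,0,0,8.3],[0,0,0,8.4]]]' 0.5; python3 d.py 399.8 -347 190 -13.2
```

```text
time: 0.6
tool_pos: [0.1884, -0.5164, 0.2048]
ee_rot: [-3.14, 0.001, -0.236]
wrist_force: [-0.5, -0.3, 0.1]
width: 0.0577
t 0.6 tcp [ 188.4 -516.4  204.8] rot [-179.9    0.   -13.5] F [-0.5 -0.3  0.1] w 57.7 shift [ 165.9 -214.1   14.9] turn -0.3
```

```bash
python3 -m creep '[[[27.7,-35.7,0,0],[27.7,-35.7,0,0],[27.7,-35.7,0,0],[27.6,-35.7,0,0],[27.6,-35.7,5,0],[27.6,-35.6,10,0],[0,0,0,0]]]' 0.45; python3 d.py 399.8 -347 76 -13.2
```

```text
time: 1.48
tool_pos: [0.4003, -0.3439, 0.1889]
ee_rot: [-3.139, 0.002, -0.227]
wrist_force: [-0.6, -0.6, -0.0]
width: 0.0422
t 1.48 tcp [ 400.3 -343.9  188.9] rot [-1.799e+02  1.000e-01 -1.300e+01] F [-0.6 -0.6 -0. ] w 42.2 shift [  0.5   3.4 112.9] turn 0.2
```

```bash
python3 -m creep '[[[0,2.5,20,0],[0,0,25,0],[0,0,25,0],[0,0,22,0],[0,0,15,0],[0,0,5,0],[0,0,0,0]]]'; python3 d.py 399.8 -347 76 -13.2; python3 -m creep '[[[0,0,0,0],[0,0,0,0],[0,0,0,0],[0,0,0,0],[0,0,0,0]]]' 0.0
```

```text
time: 2.35
tool_pos: [0.3984, -0.3492, 0.0787]
ee_rot: [3.141, -0.0, -0.232]
wrist_force: [0.2, 0.7, -0.3]
width: 0.0422
t 2.35 tcp [ 398.4 -349.2   78.7] rot [180.   -0.  -13.3] F [ 0.2  0.7 -0.3] w 42.2 shift [ 0.8 -2.4  2.7] turn -0.1
time: 2.98
tool_pos: [0.3989, -0.349, 0.0793]
ee_rot: [3.141, -0.001, -0.231]
wrist_force: [0.3, 0.6, 3.5]
width: 0.0217
```

```bash
python3 -m creep '[[[0,0,-10,0],[0,0,-30,0],[0,0,-40,0],[0,0,-40,0],[0,0,-5,-7.5],[0,0,0,-7.5],[0,0,0,0]]]'; python3 d.py 608 -147 180 1.5
```

```text
time: 3.85
tool_pos: [0.3983, -0.3488, 0.2034]
ee_rot: [-3.142, 0.0, 0.029]
wrist_force: [-0.2, 0.3, -1.5]
width: 0.022
t 3.85 tcp [ 398.3 -348.8  203.4] rot [-180.     0.     1.6] F [-0.2  0.3 -1.5] w 22.0 shift [ 215.4 -195.6   23.3] turn 0.1
```

```bash
python3 - <<'E'
from h import *
for n in("top","side"):
    s=snapshot(n);np.savez(f"pics/{n}1.npz",**s);c=cloud(s)
    cv2.imwrite(f"pics/{n}1.png",s["color"][:,:,::-1])
s=dict(np.load("pics/side1.npz"));o=get_obs();p=np.r_[o["tool_pos"],1];q=(s["extrinsics"]@p)[:3];u,v=int(q[0]/q[2]*s["fx"]+s["cx"]),int(q[1]/q[2]*s["fy"]+s["cy"]);print(u,v)
a=s["color"][max(v-60,0):v+90,u-75:u+75];cv2.imwrite("pics/c2.png",cv2.resize(np.ascontiguousarray(a[:,:,::-1]),(600,600)))
E
```

```text
321 288
```

View pics/c2.png

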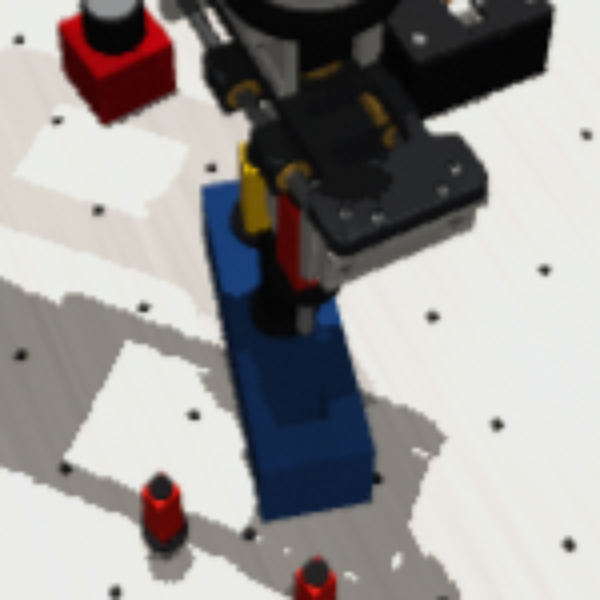

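The tool hangs upright in the jaws, with the red handle at crop (290,240) and the steel pin at (305,320), tip at about (307,333). I'll check the tip position against the expected one.

```bash
python3 - <<'E'
from h import *
s=dict(np.load("pics/side1.npz"));print(ray(s,246+307/4,228+331/4,.132)*1000)
q=(s["extrinsics"]@[.398,-.349,.132,1])[:3];print(q[0]/q[2]*s["fx"]+s["cx"],q[1]/q[2]*s["fy"]+s["cy"])
t=dict(np.load("pics/top1.npz"));print(box(mask(t,"red"),(435,215,500,262),t,.2))
print(cv2.cvtColor(s["color"],cv2.COLOR_RGB2GRAY)[298:316,314:332].tolist())
E
python3 -m creep '[[[35.9,-32.6,4,0],[35.9,-32.6,4,0],[35.9,-32.6,4,0],[35.9,-32.6,4,0],[35.9,-32.6,4,0],[35.9,-32.6,4,0],[0,0,0,0]]]'; python3 d.py 608 -147 126 1.5
```

```text
[ 400.04551677 -352.52053217  132.        ]
321.0362232931133 309.69402903343206
time: 4.82
tool_pos: [0.609, -0.1439, 0.1777]
ee_rot: [-3.14, 0.002, 0.034]
wrist_force: [-0.1, -1.3, -0.1]
width: 0.0219
t 4.83 tcp [ 609.  -143.9  177.7] rot [-1.799e+02  1.000e-01  1.900e+00] F [-0.1 -1.3 -0.1] w 21.9 shift [-1.   3.1 51.7] turn 0.4Traceback (most recent call last):
  File "<stdin>", line 4, in <module>
  File "h.py", line 22, in box
    n,l,st,ce=cv2.connectedComponentsWithStats(k.astype(np.uint8));i=1+np.argmax(st[1:,4]);v,u=np.nonzero(l==i)
                                                                       ~~~~~~~~~^^^^^^^^^^
    return _wrapfunc(a, 'argmax', axis=axis, out=out, **kwds)
    return bound(*args, **kwds)
ValueError: attempt to get argmax of an empty sequence
```

```bash
python3 -m creep '[[[0,0,10,0],[0,0,8,0],[0,0,0,0],[0,0,0,0]]]'; python3 d.py 608 -147 126 1.5; python3 - <<'E'
from h import *
im=[]
for n in("top","side"):
    s=snapshot(n);np.savez(f"pics/{n}2.npz",**s)
    q=(s["extrinsics"]@np.r_[.608,-.147,.06,1])[:3];u,v=int(q[0]/q[2]*s["fx"]+s["cx"]),int(q[1]/q[2]*s["fy"]+s["cy"]);print(n,u,v)
    im.append(cv2.resize(np.ascontiguousarray(s["color"][v-40:v+27,u-33:u+34,::-1]),(400,400),interpolation=2))
cv2.imwrite("pics/c3.png",np.hstack(im))
print(np.array(get_obs()["tool_pos"]).round(4))
E
```

```text
time: 5.32
tool_pos: [0.6075, -0.1475, 0.1617]
ee_rot: [3.141, -0.0, 0.029]
wrist_force: [-0.0, -0.5, -0.8]
width: 0.0222
t 5.33 tcp [ 607.5 -147.5  161.7] rot [180.   -0.    1.7] F [-0.  -0.5 -0.8] w 22.2 shift [ 0.5 -0.4 35.7] turn 0.2
top 373 166
side 361 230
[ 0.6079 -0.1472  0.1621]
```

View pics/c3.png

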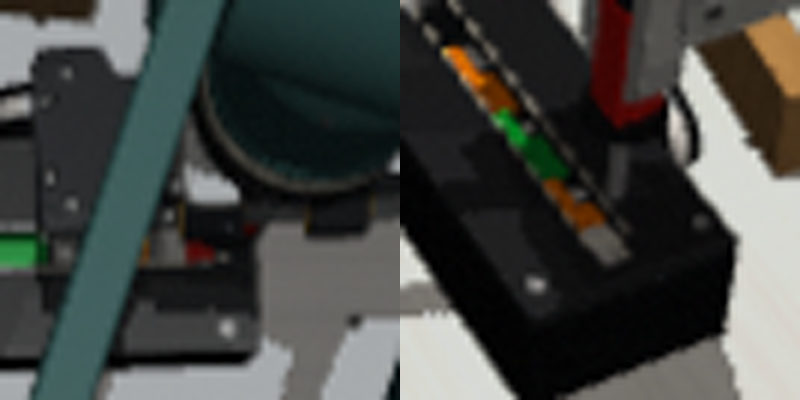

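```bash
python3 - <<'E'
from h import *
s=dict(np.load("pics/side2.npz"));print(ray(s,361-33+217/5.97-.5,230-40+196/5.97-.5,.0905)*1000)
for z,u,v in((.05,610,245),(.062,632,258)): print(ray(s,361-33+(u-400)/5.97-.5,230-40+v/5.97-.5,z)*1000)
E
```

```text
[ 609.51266146 -149.29400247   90.5       ]
[ 613.95399562 -141.63036893   50.        ]
[ 612.77560324 -160.69278624   62.        ]
```

Relative to the roof slot in the same view, the tip at (609.5,-149.3) is right in y and about 2.5 mm too far in +x. I'll correct that and descend into the well.

```bash
python3 -m creep '[[[-2.5,0,5,0],[0,0,10,0],[0,0,10,0],[0,0,8,0],[0,0,8,0],[0,0,8,0],[0,0,0,0],[0,0,0,0]]]'; python3 d.py 605.5 -147 99 1.5
```

```text
time: 6.42
tool_pos: [0.6056, -0.1469, 0.1128]
ee_rot: [3.141, -0.001, 0.03]
wrist_force: [0.1, 0.5, -0.5]
width: 0.0221
t 6.42 tcp [ 605.6 -146.9  112.8] rot [180.   -0.    1.7] F [ 0.1  0.5 -0.5] w 22.1 shift [-0.1  0.1 13.8] turn 0.2
```

```bash
python3 -m creep '[[[0,0,3,0],[0,0,3,0],[0,0,3,0],[0,0,0,0]]]'; python3 -m creep '[[[0,0,2,0],[0,0,2,0],[0,0,1,0],[0,0,0,0],[0,0,0,0]]]'; python3 d.py 605.5 -147 99 1.5
```

```text
time: 6.92
tool_pos: [0.6056, -0.1469, 0.1039]
ee_rot: [3.141, -0.001, 0.03]
wrist_force: [-0.7, 0.5, 2.4]
width: 0.0217
time: 7.55
tool_pos: [0.6056, -0.1469, 0.0992]
ee_rot: [3.141, -0.001, 0.03]
wrist_force: [-1.0, -0.0, 4.9]
width: 0.0216
t 7.55 tcp [ 605.6 -146.9   99.2] rot [ 1.8e+02 -1.0e-01  1.7e+00] F [-1.  -0.   4.9] w 21.6 shift [-0.1  0.1  0.2] turn 0.2
```

```bash
python3 -m creep '[[[0,0,1.5,0],[0,-3,0,0],[0,-3,0,0],[0,-4,0,0],[0,-5,0,0],[0,-5,0,0],[0,-5,0,0],[0,-5,0,0]]]';python3 d.py 601.5 12 98 1.5
```

```text
time: 8.55
tool_pos: [0.605, -0.118, 0.099]
ee_rot: [3.139, -0.002, 0.03]
wrist_force: [-1.2, -2.1, 8.3]
width: 0.022
t 8.55 tcp [ 605. -118.   99.] rot [ 1.798e+02 -1.000e-01  1.700e+00] F [-1.2 -2.1  8.3] w 22.0 shift [   0.4 -130.     0.7] turn 0.2
```

Contact force is good: about 8 N down and 2 N of push. I'll continue.

```bash
python3 -m creep '[[[0,-7,0,0],[0,-7,0,0],[0,-7,0,0],[0,-7,0,0],[0,-7,0,0],[0,-7,0,0],[0,-7,0,0],[0,-7,0,0]]]';python3 d.py 601.5 12 98 1.5
```

```text
time: 9.55
tool_pos: [0.6036, -0.0619, 0.0991]
ee_rot: [3.139, -0.003, 0.03]
wrist_force: [-0.7, -1.5, 8.5]
width: 0.0218
t 9.55 tcp [603.6 -61.9  99.1] rot [179.8  -0.2   1.7] F [-0.7 -1.5  8.5] w 21.8 shift [  0.1 -73.9   0.8] turn 0.2
```

```bash
python3 -m creep '[[[0,-8,0,0],[0,-8,0,0],[0,-8,0,0],[0,-8,0,0],[0,-8,0,0],[0,-8,0,0],[0,-8,0,0],[0,-6,0,0]]]';python3 d.py 601.5 12 98 1.5
```

```text
time: 10.55
tool_pos: [0.6022, 0.0004, 0.0991]
ee_rot: [3.139, -0.004, 0.03]
wrist_force: [-0.3, -1.2, 7.9]
width: 0.0216
t 10.55 tcp [6.022e+02 4.000e-01 9.910e+01] rot [179.9  -0.2   1.7] F [-0.3 -1.2  7.9] w 21.6 shift [ -0.3 -11.6   1.1] turn 0.2
```

```bash
python3 -m creep '[[[0,-4,0,0],[0,-4,0,0],[0,-3,0,0],[0,-2,0,0],[0,-2,0,0],[0,0,0,0]]]';python3 d.py 601.5 12 98 1.5
```

```text
time: 11.3
tool_pos: [0.602, 0.0126, 0.0991]
ee_rot: [3.134, -0.004, 0.029]
wrist_force: [0.1, -5.0, 7.1]
width: 0.0223
t 11.3 tcp [602.   12.6  99.1] rot [179.6  -0.3   1.7] F [ 0.1 -5.   7.1] w 22.3 shift [-0.5  0.5  1.1] turn 0.2
```

The slide is at the stop: force has risen to 5 N after 159.5 mm of travel. I'll relieve the push and lift out.

```bash
python3 -m creep '[[[0,4,0,0],[0,2,0,0],[0,0,-8,0],[0,0,-15,0],[0,0,-30,0],[0,0,-35,0],[0,0,-25,7.5],[0,0,0,7.4]]]';python3 d.py 398.9 -349 205 -13.2
```

```text
time: 12.3
tool_pos: [0.6011, 0.0101, 0.2128]
ee_rot: [-3.141, -0.003, -0.234]
wrist_force: [0.8, -0.6, -1.4]
width: 0.0219
t 12.3 tcp [601.1  10.1 212.8] rot [-180.    -0.2  -13.4] F [ 0.8 -0.6 -1.4] w 21.9 shift [-113.6  396.1    7.4] turn -0.2
```

```bash
python3 -m creep '[[[-14.2,49.5,0,0],[-14.2,49.5,0,0],[-14.2,49.5,0,0],[-14.2,49.5,0,0],[-14.2,49.5,0,0],[-14.2,49.5,0,0],[-14.2,49.5,0,0],[-14.2,49.6,0,0]]]';python3 -m creep '[[[0,0,0,0],[0,0,0,0]]]';python3 d.py 398.9 -349 79.5 -13.2
```

```text
time: 13.3
tool_pos: [0.3982, -0.3504, 0.2095]
ee_rot: [-3.14, 0.002, -0.23]
wrist_force: [0.6, -0.1, -0.6]
width: 0.0216
time: 13.55
tool_pos: [0.3996, -0.349, 0.2095]
ee_rot: [-3.14, 0.001, -0.23]
wrist_force: [-0.3, -0.7, -1.2]
width: 0.022
t 13.55 tcp [ 399.6 -349.   209.5] rot [-1.799e+02  1.000e-01 -1.320e+01] F [-0.3 -0.7 -1.2] w 22.0 shift [ -0.5   0.4 130. ] turn 0.0
```

```bash
python3 -m creep '[[[0,0,30,0],[0,0,30,0],[0,0,25,0],[0,0,20,0],[0,0,12,0],[0,0,7,0],[0,0,2,0],[0,0,0,0]]]';python3 -m creep '[[[0,0,2,0],[0,0,1,0],[0,0,0,0]]]';python3 d.py 398.9 -349 79.5 -13.2
```

```text
time: 14.55
tool_pos: [0.4001, -0.35, 0.0846]
ee_rot: [3.141, -0.001, -0.23]
wrist_force: [-0.9, -0.0, -0.7]
width: 0.0217
time: 14.92
tool_pos: [0.3997, -0.3498, 0.081]
ee_rot: [3.142, -0.0, -0.23]
wrist_force: [-0.2, -0.6, -1.4]
width: 0.0219
t 14.93 tcp [ 399.7 -349.8   81. ] rot [180.   -0.  -13.2] F [-0.2 -0.6 -1.4] w 21.9 shift [-1.  -0.6  1.5] turn 0.0
```

```bash
python3 -m creep '[[[0,0,1,0],[0,0,1,0],[0,0,0.5,0],[0,0,0,0]]]';python3 -m creep '[[[0,0,0,0],[0,0,0,0],[0,0,0,0]]]' 0.45; python3 -m creep '[[[0,0,-15,0],[0,0,-30,0],[0,0,-40,0],[0,0,-40,0],[0,0,0,-10],[0,0,0,-10],[0,0,0,-10],[0,0,0,-10]]]'; python3 -m creep '[[[0,0,0,-10],[0,0,0,-10],[0,0,0,-10],[0,0,0,-10],[0,0,0,-10],[0,0,0,-10],[0,0,0,-4.7]]]'; python3 d.py 603 93 120 91.5
```

```text
time: 15.42
tool_pos: [0.3999, -0.3498, 0.0793]
ee_rot: [3.141, -0.0, -0.23]
wrist_force: [-2.4, 1.4, 4.1]
width: 0.0217
time: 15.8
tool_pos: [0.3997, -0.3497, 0.0781]
ee_rot: [-3.141, 0.0, -0.23]
wrist_force: [-0.5, 0.6, -0.6]
width: 0.0419
time: 16.8
tool_pos: [0.4, -0.3499, 0.2048]
ee_rot: [3.14, -0.0, 0.474]
wrist_force: [0.5, 0.7, 0.3]
width: 0.0425
time: 17.68
tool_pos: [0.4, -0.35, 0.2048]
ee_rot: [3.141, 0.001, 1.601]
wrist_force: [0.0, -0.2, 0.6]
width: 0.0422
t 17.68 tcp [ 400.  -350.   204.8] rot [1.799e+02 1.000e-01 9.170e+01] F [ 0.  -0.2  0.6] w 42.2 shift [436.7 216.2  84.4] turn 0.2
```

```bash
python3 - <<'E'
from h import *
S={n:snapshot(n) for n in("top","side")}
for n in S: np.savez(f"pics/{n}3.npz",**S[n])
t,s=S["top"],S["side"];allm=np.ones((400,640),bool)
def tr(f):
    try: print(f())
    except Exception as e: print("fail",e)
tr(lambda:("pin",box(allm,(435,225,468,256),t,.12,(.112,.13))))
for lab,S_,roi in(("top",t,(230,145,345,190)),):
  for n in("green","amber"): tr(lambda:(lab,n,box(mask(S_,n),roi,S_,.048,(.036,.06))))
tr(lambda:("slide",box(allm,(230,140,312,200),t,.02,(.008,.06))))
a=cv2.resize(np.ascontiguousarray(t["color"][140:200,220:400]),(800,267),interpolation=2);b=cv2.resize(np.ascontiguousarray(s["color"][110:360,200:400]),(264,330),interpolation=2);c=cv2.resize(np.ascontiguousarray(t["color"][200:290,380:500]),(440,330),interpolation=2)
im=np.zeros((600,800,3),np.uint8);im[:267]=a;im[267:597,:264]=b;im[267:597,270:710]=c;cv2.imwrite("pics/c4.png",im[:,:,::-1])
E
```

```text
('pin', {'px': [457.7, 243.4], 'n': 86, 'c': [400.4, -348.7], 'size': [24.1, 22.1], 'ang': 75.8, 'cen': [400.4, -348.8]})
('top', 'green', {'px': [287.3, 169.6], 'n': 42, 'c': [601.9, 89.9], 'size': [11.2, 24.9], 'ang': 0.3, 'cen': [602.8, 90.5]})
('top', 'amber', {'px': [303.5, 169.5], 'n': 40, 'c': [603.0, 45.8], 'size': [24.9, 8.4], 'ang': 89.8, 'cen': [603.0, 45.8]})
('slide', {'px': [282.5, 171.8], 'n': 1637, 'c': [602.7, 105.8], 'size': [100.2, 159.2], 'ang': 0.0, 'cen': [601.4, 106.8]})
```

View pics/c4.png

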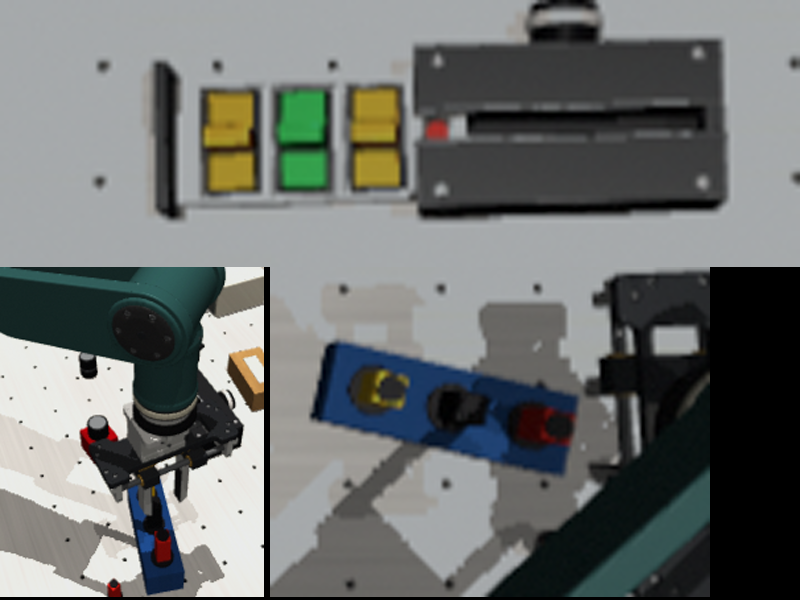

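The tool stands back in the rack at crop (545,430). The slide is out with amber, green and amber bays at (231,135), (303,135) and (376,135), all flat, and the red button is at the slot's front end. Next I'll go for the green filter.

```bash
python3 -m creep '[[[54.6,27,0,0],[54.6,27,0,0],[54.6,27,0,0],[54.6,27,0,0],[54.6,27,0,0],[54.6,27,0,0],[54.6,27,0,0],[54.5,27,0,0]]]' 0.4; python3 -m creep '[[[0,0,30,0],[0,0,30,0],[0,0,15,0],[0,0,0,0],[0,0,0,0]]]'; python3 d.py 602.3 91.3 25.5 91.5
```

```text
time: 18.77
tool_pos: [0.6048, 0.0945, 0.2044]
ee_rot: [3.14, 0.0, 1.596]
wrist_force: [0.5, -0.3, 0.9]
width: 0.0376
time: 19.4
tool_pos: [0.6048, 0.0924, 0.1302]
ee_rot: [3.139, -0.0, 1.597]
wrist_force: [0.5, -0.8, 0.1]
width: 0.0373
t 19.4 tcp [604.8  92.4 130.2] rot [179.8  -0.   91.5] F [ 0.5 -0.8  0.1] w 37.3 shift [ -1.   -2.9 104.7] turn -0.0
```

```bash
python3 -m creep '[[[-1,-2.5,20,0],[0,0,25,0],[0,0,25,0],[0,0,18,0],[0,0,10,0],[0,0,5,0],[0,0,0,0],[0,0,0,0]]]'; python3 d.py 602.3 91.3 26 91.5; python3 -m creep '[[[0,0,0,0],[0,0,0,0],[0,0,0,0],[0,0,0,0],[0,0,0,0]]]' 0.0
```

```text
time: 20.4
tool_pos: [0.6021, 0.0916, 0.0264]
ee_rot: [3.14, 0.0, 1.598]
wrist_force: [0.2, 0.8, 0.0]
width: 0.0374
t 20.4 tcp [602.1  91.6  26.4] rot [179.9   0.   91.5] F [0.2 0.8 0. ] w 37.4 shift [-0.3  0.1  0.4] turn 0.0
time: 21.02
tool_pos: [0.6017, 0.0916, 0.0257]
ee_rot: [3.141, 0.0, 1.598]
wrist_force: [-0.1, -0.2, 0.6]
width: 0.0116
```

```bash
python3 -m creep '[[[0,0,-10,0],[0,0,-20,0],[0,0,-30,0],[0,0,-30,0],[0,0,-5,6.5],[0,0,0,0]]]'; python3 d.py 474.2 384 110 85
```

```text
time: 21.78
tool_pos: [0.6018, 0.0916, 0.1217]
ee_rot: [3.14, -0.0, 1.486]
wrist_force: [-0.6, -0.2, -0.6]
width: 0.012
t 21.77 tcp [601.8  91.6 121.7] rot [179.9  -0.   85.1] F [-0.6 -0.2 -0.6] w 12.0 shift [ 280.5 -152.    11.5] turn 0.1
```

```bash
python3 -m creep '[[[40,-21.7,0,0],[40,-21.7,0,0],[40,-21.7,0,0],[40,-21.7,0,0],[40,-21.7,0,0],[40,-21.7,0,0],[40.5,-21.8,0,0],[0,0,10,0]]]'; python3 -m creep '[[[0,0,20,0],[0,0,15,0],[0,0,0,0],[0,0,0,0]]]'; python3 d.py 474.2 384 18 85
```

```text
time: 22.78
tool_pos: [0.4727, 0.3869, 0.1102]
ee_rot: [-3.141, -0.001, 1.491]
wrist_force: [0.1, -0.0, -0.8]
width: 0.0116
time: 23.28
tool_pos: [0.4748, 0.3838, 0.0758]
ee_rot: [3.141, -0.0, 1.484]
wrist_force: [0.2, -0.2, -0.7]
width: 0.012
t 23.27 tcp [474.8 383.8  75.8] rot [180.  -0.  85.] F [ 0.2 -0.2 -0.7] w 12.0 shift [ 0.2 -0.6 57.8] turn 0.0
```

```bash
python3 -m creep '[[[0,0,15,0],[0,0,15,0],[0,0,10,0],[0,0,7,0],[0,0,4,0],[0,0,3,0],[0,0,0,0]]]'; python3 -m creep '[[[0,0,2,0],[0,0,1,0],[0,0,0,0]]]'; python3 d.py 474.2 384 18 85
```

```text
time: 24.15
tool_pos: [0.4744, 0.3842, 0.0215]
ee_rot: [3.141, -0.0, 1.484]
wrist_force: [0.0, 0.3, -1.0]
width: 0.0121
time: 24.52
tool_pos: [0.4743, 0.3841, 0.0184]
ee_rot: [3.142, 0.0, 1.484]
wrist_force: [-0.6, -0.2, -0.3]
width: 0.0118
t 24.52 tcp [474.3 384.1  18.4] rot [180.   0.  85.] F [-0.6 -0.2 -0.3] w 11.8 shift [-0.1 -0.1  0.4] turn 0.0
```

```bash
python3 -m creep '[[[0,0,0.7,0],[0,0,0,0]]]'; python3 -m creep '[[[0,0,0,0],[0,0,0,0],[0,0,-5,0],[0,0,-20,0],[0,0,-30,0],[0,0,0,0]]]' 0.4; python3 - <<'E'
from h import *
S={n:snapshot(n) for n in("top","side")}
for n in S: np.savez(f"pics/{n}4.npz",**S[n])
for n in("top","side"):
    z=dict(np.load(f"pics/{n}0.npz"));roi=(150,195,180,240) if n=="top" else (225,115,262,145)
    print(n,box(mask(z,"amber"),roi,z,.040,(.032,.05)),box(mask(z,"amber"),roi,z,.014,(.005,.022)))
a=np.hstack([cv2.resize(np.ascontiguousarray(S["top"]["color"][185:245,145:225]),(400,300),interpolation=2),cv2.resize(np.ascontiguousarray(S["side"]["color"][100:175,200:300]),(400,300),interpolation=2)])
cv2.imwrite("pics/c5.png",a[:,:,::-1])
E
python3 d.py 478.5 432.8 70 85
```

```text
time: 24.78
tool_pos: [0.4743, 0.3842, 0.0177]
ee_rot: [3.142, 0.0, 1.484]
wrist_force: [-0.3, 0.2, -0.7]
width: 0.0118
time: 25.52
tool_pos: [0.4767, 0.3858, 0.0776]
ee_rot: [3.135, -0.005, 1.484]
wrist_force: [0.0, -0.3, 1.0]
width: 0.0375
top {'px': [162.4, 215.1], 'n': 43, 'c': [479.3, 434.1], 'size': [25.3, 11.0], 'ang': 89.8, 'cen': [479.1, 434.3]} {'px': [166.6, 208.5], 'n': 96, 'c': [498.3, 434.3], 'size': [31.7, 25.8], 'ang': 80.4, 'cen': [498.9, 433.7]}
side {'px': [242.8, 128.2], 'n': 24, 'c': [479.4, 427.8], 'size': [35.6, 11.6], 'ang': 82.8, 'cen': [479.1, 426.7]} {'px': [243.4, 133.6], 'n': 92, 'c': [480.6, 433.1], 'size': [33.4, 62.8], 'ang': 84.5, 'cen': [480.1, 432.7]}
t 25.62 tcp [474.6 384.3  73.5] rot [179.9  -0.   85. ] F [-0.6  0.1 -0.8] w 37.8 shift [48.6 -0.3  3.5] turn 0.0
```

View pics/c5.png

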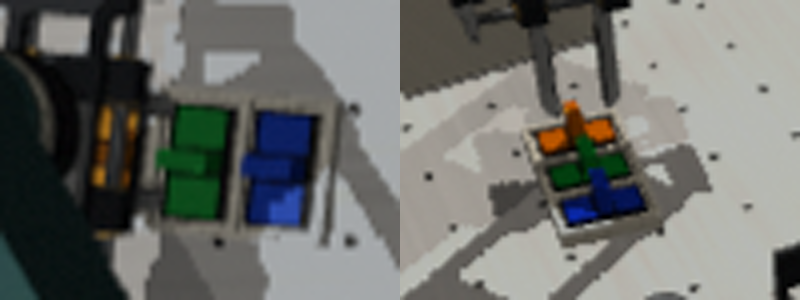

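Green lies flat in the tray's middle pocket at left crop (195,165), and blue is untouched. Now the spare amber.

```bash
python3 -m creep '[[[12,0,0,0],[18,0,0,0],[19,0,0,0],[0,0,10,0],[0,0,15,0],[0,0,14,0],[0,0,10,0],[0,0,5,0]]]'; python3 -m creep '[[[0,0,1,0],[0,0,0,0],[0,0,0,0]]]'; python3 d.py 478.8 433.2 18 85; python3 -m creep '[[[0,0,0,0],[0,0,0,0],[0,0,0,0],[0,0,0,0],[0,0,0,0]]]' 0.0;  python3 d.py 478.8 433.2 18 85;python3 -m creep '[[[0,0,-10,0],[0,0,-25,0],[0,0,-35,0],[0,0,-30,-6.5],[0,0,0,0],[0,0,0,0]]]'; python3 d.py 602 91.6 120 91.5
```

```text
time: 26.62
tool_pos: [0.4782, 0.4323, 0.0175]
ee_rot: [-3.14, 0.001, 1.484]
wrist_force: [0.3, -0.2, -0.0]
width: 0.0375
time: 27.0
tool_pos: [0.4789, 0.4332, 0.0185]
ee_rot: [3.141, -0.001, 1.484]
wrist_force: [-0.8, -0.5, -0.1]
width: 0.0377
t 27.0 tcp [478.9 433.2  18.5] rot [179.9  -0.   85. ] F [-0.8 -0.5 -0.1] w 37.7 shift [-0.  -0.1  0.5] turn 0.0
time: 27.62
tool_pos: [0.4786, 0.433, 0.0178]
ee_rot: [3.141, -0.0, 1.484]
wrist_force: [0.3, -0.5, 0.7]
width: 0.0117
t 27.62 tcp [478.6 433.   17.8] rot [180.  -0.  85.] F [ 0.3 -0.5  0.7] w 11.7 shift [ 0.2  0.1 -0.2] turn 0.0
time: 28.38
tool_pos: [0.478, 0.4326, 0.1166]
ee_rot: [-3.14, 0.001, 1.596]
wrist_force: [-0.4, -0.3, -1.9]
width: 0.0118
t 28.38 tcp [478.  432.6 116.6] rot [-1.799e+02  1.000e-01  9.150e+01] F [-0.4 -0.3 -1.9] w 11.8 shift [-344.   115.3   -3.2] turn -0.0
```

```bash
python3 - <<'E'
from h import *
S={n:snapshot(n) for n in("top","side")}
for n in S: np.savez(f"pics/{n}5.npz",**S[n])
t,s=S["top"],S["side"]
print(ray(t,230,170,.02)*1000)
a=cv2.resize(np.ascontiguousarray(t["color"][148:193,245:325]),(800,450),interpolation=2)
cv2.imwrite("pics/c6.png",a[:,:,::-1])
g=cv2.cvtColor(t["color"],cv2.COLOR_RGB2GRAY);print(g[[160,163,174,178],262:318].tolist());print(g[155:188,[286,288]].T.tolist())
E
```

```text
[607.0622418  255.52741423  20.        ]
[[163, 163, 152, 74, 59, 68, 65, 72, 77, 90, 90, 89, 89, 86, 64, 51, 98, 163, 155, 118, 163, 163, 163, 163, 163, 163, 163, 162, 163, 163, 163, 163, 163, 163, 161, 142, 68, 65, 102, 102, 102, 103, 105, 112, 108, 108, 102, 62, 80, 163, 151, 51, 60, 60, 59, 59], [162, 163, 151, 59, 55, 105, 130, 130, 130, 130, 129, 130, 129, 130, 120, 37, 78, 163, 155, 119, 164, 162, 163, 163, 163, 162, 163, 163, 163, 163, 163, 163, 162, 163, 158, 122, 62, 81, 131, 131, 132, 132, 132, 132, 132, 131, 125, 74, 76, 151, 150, 62, 61, 61, 60, 61], [163, 162, 152, 72, 49, 56, 68, 73, 73, 72, 76, 93, 93, 93, 86, 39, 74, 163, 161, 155, 163, 163, 163, 163, 163, 163, 162, 163, 163, 163, 162, 163, 163, 163, 161, 142, 86, 60, 103, 106, 117, 118, 117, 117, 117, 116, 111, 74, 58, 119, 157, 115, 62, 62, 62, 62], [163, 163, 155, 98, 61, 108, 133, 132, 132, 132, 131, 132, 132, 132, 122, 38, 76, 163, 157, 129, 163, 162, 162, 163, 163, 163, 163, 162, 163, 163, 163, 163, 163, 163, 158, 128, 76, 72, 133, 134, 134, 134, 134, 134, 134, 134, 134, 124, 41, 81, 157, 114, 63, 65, 64, 64]]
[[163, 162, 162, 143, 134, 163, 163, 163, 163, 163, 163, 163, 163, 163, 163, 163, 163, 163, 163, 163, 163, 162, 163, 163, 163, 163, 163, 163, 162, 152, 135, 147, 163], [162, 163, 162, 143, 134, 163, 163, 163, 163, 164, 163, 163, 163, 163, 163, 163, 163, 163, 163, 162, 163, 163, 163, 163, 163, 163, 163, 163, 158, 144, 135, 147, 162]]
```

View pics/c6.png

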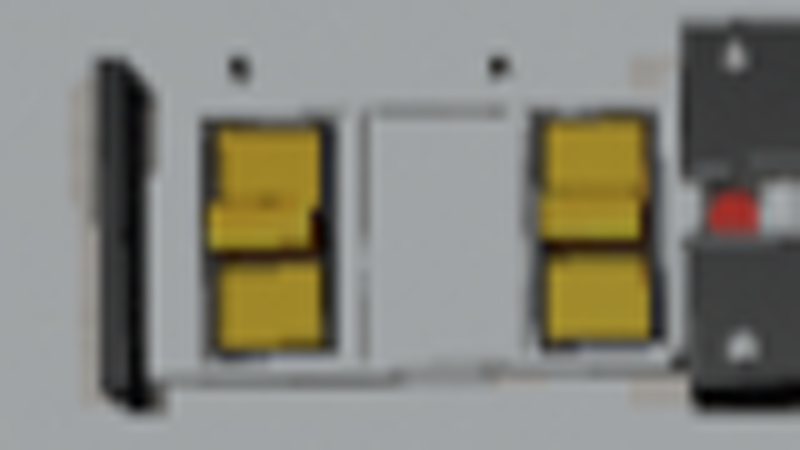

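The empty middle bay shows as plain aluminium. Its +y inner wall is the dark line at u≈281 and its +x wall is at v≈158.5, with the neighbouring ambers at either side. I'll cast these to get the bay centre.

```bash
python3 - <<'E'
from h import *
t=dict(np.load("pics/top5.npz"))
g=cv2.cvtColor(t["color"],cv2.COLOR_RGB2GRAY).astype(float)
us=[];
for v in range(163,181):
    w=163-g[v,279:284].clip(0,163);us.append((w*np.arange(279,284)).sum()/w.sum())
u=np.median(us);print("u",u,np.round(us,1).tolist())
vs=[]
for c in range(285,295):
    w=163-g[156:162,c].clip(0,163);vs.append((w*np.arange(156,162)).sum()/w.sum())
v=np.median(vs);print("v",v)
print("wall+y",ray(t,u,170,.017)*1000,"-> bay y",ray(t,u,170,.017)[1]*1000-20.5,"wall+x",ray(t,288,v,.017)*1000,"-> bay x",ray(t,288,v,.017)[0]*1000-35.5)
for roi in((262,150,280,190),(296,150,314,190)):
    print(box(mask(t,"amber"),roi,t,.048,(.04,.06)),box(mask(t,"amber"),roi,t,.022,(.012,.03)))
b=[]
for c in range(300,310): print
def R(m,roi,z): return 0
m=mask(t,"amber")
for roi in((262,150,280,190),(296,150,314,190)):
    a,b_,c,d=roi;k=m[b_:d,a:c];vv,uu=np.nonzero(k)
    lo=(vv+b_>174);print("plate cols lower",[(ray(t,x,177,.022)[1]*1000).round(1) for x in (uu[lo].min()+a-.5,uu[lo].max()+a+.5)],"rows",[(ray(t,a+9,y,.022)[0]*1000).round(1) for y in (vv.min()+b_-.5,vv.max()+b_+.5)])
s=dict(np.load("pics/side5.npz"))
# in-hand amber: rib/plate seen
for n,z in(("top",t),("side",s)):
    p=(z["extrinsics"]@np.r_[get_obs()["tool_pos"],1])[:3];print(n,p[0]/p[2]*z["fx"]+z["cx"],p[1]/p[2]*z["fy"]+z["cy"])
E
```

```text
u 280.8292682926829 [280.9, 280.9, 280.9, 280.8, 280.8, 280.8, 280.8, 280.8, 280.8, 280.8, 280.8, 280.8, 280.8, 280.8, 280.8, 280.9, 280.8, 280.8]
v 158.5909090909091
wall+y [606.93979607 111.89916467  17.        ] -> bay y 91.39916467331659 wall+x [639.68367091  91.75635794  17.        ] -> bay x 604.1836709135791
{'px': [270.5, 170.5], 'n': 40, 'c': [600.6, 136.9], 'size': [25.0, 8.4], 'ang': 89.8, 'cen': [600.6, 136.9]} {'px': [271.4, 178.0], 'n': 88, 'c': [583.4, 137.5], 'size': [25.7, 22.8], 'ang': 89.8, 'cen': [583.4, 137.6]}
{'px': [303.4, 169.5], 'n': 39, 'c': [603.0, 45.8], 'size': [24.9, 8.4], 'ang': 89.8, 'cen': [603.0, 45.9]} {'px': [304.4, 177.0], 'n': 89, 'c': [585.9, 44.4], 'size': [25.5, 22.8], 'ang': 89.8, 'cen': [585.8, 44.6]}
plate cols lower [np.float64(151.6), np.float64(123.4)] rows [np.float64(633.5), np.float64(570.6)]
plate cols lower [np.float64(58.5), np.float64(30.3)] rows [np.float64(635.9), np.float64(573.1)]
top 151.5207894875499 214.1248276731693
side 239.1281876573869 107.98600433612107
```

```bash
python3 -m creep '[[[-49,16.5,0,0],[-49,16.5,0,0],[-49,16.5,0,0],[-49,16.5,0,0],[-49,16.5,0,0],[-49,16.4,0,0],[-50,16.4,0,0],[0,0,0,0]]]'; python3 -m creep '[[[0,0,20,0],[0,0,20,0],[0,0,0,0],[0,0,0,0]]]'; python3 d.py 602.2 91.4 35 91.5
```

```text
time: 29.48
tool_pos: [0.6031, 0.0884, 0.1157]
ee_rot: [-3.139, 0.001, 1.592]
wrist_force: [-0.1, 0.6, -0.9]
width: 0.0119
time: 29.98
tool_pos: [0.6029, 0.0929, 0.0778]
ee_rot: [-3.141, -0.0, 1.598]
wrist_force: [-1.0, 0.2, -0.8]
width: 0.012
t 29.98 tcp [602.9  92.9  77.8] rot [-180.    -0.    91.6] F [-1.   0.2 -0.8] w 12.0 shift [-1.5 -0.7 42.8] turn 0.1
```

```bash
python3 -m creep '[[[-1.5,-0.7,10,0],[0,0,15,0],[0,0,10,0],[0,0,6,0],[0,0,0,0],[0,0,0,0]]]'; python3 d.py 602.2 91.4 25.8 91.5; python3 - <<'E'
from h import *
S={n:snapshot(n) for n in("top","side")}
for n in S: np.savez(f"pics/{n}6.npz",**S[n])
s=S["side"];p=(s["extrinsics"]@np.r_[.602,.091,.03,1])[:3];u,v=int(p[0]/p[2]*s["fx"]+s["cx"]),int(p[1]/p[2]*s["fy"]+s["cy"]);print(u,v)
cv2.imwrite("pics/c7.png",cv2.resize(np.ascontiguousarray(s["color"][v-30:v+30,u-40:u+40,::-1]),(800,600),interpolation=2))
E
```

```text
time: 30.72
tool_pos: [0.6028, 0.0907, 0.0372]
ee_rot: [3.141, 0.0, 1.598]
wrist_force: [-0.2, -0.5, -0.5]
width: 0.0118
t 30.73 tcp [602.8  90.7  37.2] rot [180.    0.   91.5] F [-0.2 -0.5 -0.5] w 11.8 shift [ 0.7 -0.5 11.4] turn 0.0
319 181
```

View pics/c7.png

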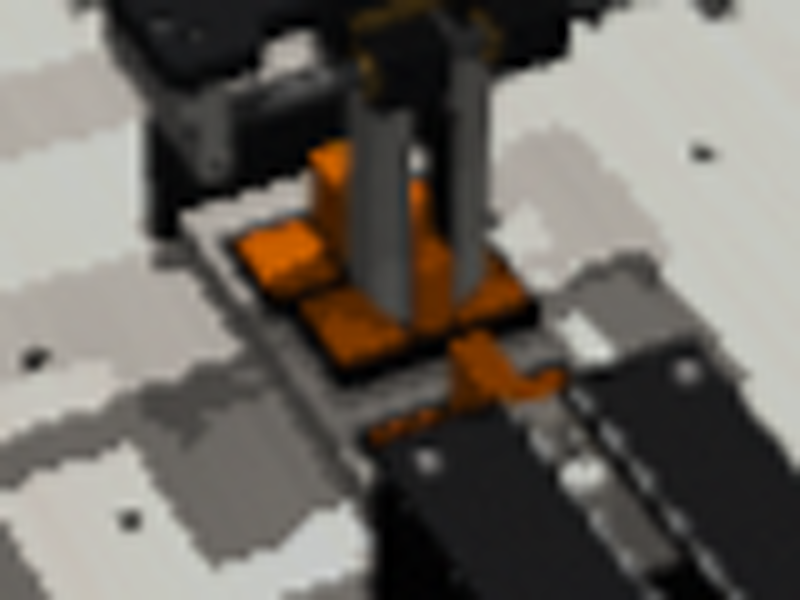

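The spare hangs level over the middle bay at crop (420,300), in line with its neighbours. I'll lower it and watch the force.

```bash
python3 -m creep '[[[0.5,-0.5,2,0],[0,0,2,0],[0,0,2,0],[0,0,0,0]]]'; python3 -m creep '[[[0,0,2,0],[0,0,1,0],[0,0,0,0],[0,0,0,0]]]'; python3 -m creep '[[[0,0,1,0],[0,0,1,0],[0,0,0,0],[0,0,0,0]]]'; python3 d.py 602.2 91.4 25.8 91.5
```

```text
time: 31.32
tool_pos: [0.6017, 0.0911, 0.0304]
ee_rot: [-3.141, 0.0, 1.598]
wrist_force: [-0.0, 0.3, -0.4]
width: 0.012
time: 31.82
tool_pos: [0.6019, 0.0912, 0.0278]
ee_rot: [3.141, 0.0, 1.598]
wrist_force: [0.3, 1.1, -0.4]
width: 0.012
time: 32.33
tool_pos: [0.6019, 0.0911, 0.0258]
ee_rot: [3.141, 0.0, 1.598]
wrist_force: [-0.5, 0.0, -0.1]
width: 0.0118
t 32.33 tcp [601.9  91.1  25.8] rot [180.    0.   91.5] F [-0.5  0.  -0.1] w 11.8 shift [ 0.2  0.3 -0. ] turn 0.0
```

It is seated at the expected height with no side force. I'll release, retreat and check.

```bash
python3 -m creep '[[[0,0,0.5,0],[0,0,0,0]]]'; python3 -m creep '[[[0,0,0,0],[0,0,0,0],[0,0,-5,0],[0,0,-20,0],[0,0,-40,0],[0,0,-50,0],[0,0,-50,0],[0,0,-20,0]]]' 0.4; python3 -m creep '[[[0,-50,0,0],[0,-50,0,0],[0,-50,0,0],[0,-50,0,0],[-40,-40,0,0],[-50,0,0,0],[-50,0,0,0],[0,0,0,0]]]'; python3 - <<'E'
from h import *
S={n:snapshot(n) for n in("top","side")}
t,s=S["top"],S["side"];allm=np.ones((400,640),bool)
for n,r,z in(("amber",(262,150,280,190),.048),("amber",(280,150,297,190),.048),("amber",(297,150,314,190),.048),("green",(170,195,200,240),.04),("blue",(185,195,220,240),.04)):
    try: print(n,box(mask(t,n),r,t,z,(z-.009,z+.012)))
    except Exception as e: print(n,"fail")
try: print("pin",box(allm,(435,225,468,256),t,.12,(.112,.13)))
except Exception: print("pin hidden")
im=np.zeros((600,800,3),np.uint8);im[:500]=cv2.resize(t["color"],(800,500))
im=np.vstack([cv2.resize(np.ascontiguousarray(t["color"][130:270,145:485]),(800,329)),cv2.resize(np.ascontiguousarray(s["color"][100:380,180:440]),(249,268)).repeat(1,1) if 0 else np.hstack([cv2.resize(np.ascontiguousarray(s["color"][100:250,200:400]),(357,268)),cv2.resize(np.ascontiguousarray(s["color"][200:400,200:530]),(443,268))])])
cv2.imwrite("pics/c8.png",im[:,:,::-1])
E
```

```text
time: 32.58
tool_pos: [0.6019, 0.0911, 0.0258]
ee_rot: [3.141, 0.0, 1.598]
wrist_force: [-0.6, 0.4, 2.4]
width: 0.0114
time: 33.58
tool_pos: [0.6034, 0.0913, 0.2153]
ee_rot: [3.134, -0.0, 1.598]
wrist_force: [-0.3, -0.6, -0.3]
width: 0.0377
time: 34.58
tool_pos: [0.3655, -0.0579, 0.2106]
ee_rot: [3.141, 0.001, 1.591]
wrist_force: [0.9, 1.0, 0.3]
width: 0.0377
amber {'px': [270.5, 170.5], 'n': 40, 'c': [600.6, 136.9], 'size': [25.0, 8.4], 'ang': 89.8, 'cen': [600.6, 136.9]}
amber {'px': [286.7, 170.3], 'n': 43, 'c': [601.8, 92.7], 'size': [24.9, 11.2], 'ang': 89.8, 'cen': [600.9, 92.0]}
amber {'px': [303.5, 169.5], 'n': 40, 'c': [603.0, 45.8], 'size': [24.9, 8.4], 'ang': 89.8, 'cen': [603.0, 45.8]}
green {'px': [180.9, 217.0], 'n': 42, 'c': [473.6, 384.2], 'size': [25.1, 11.0], 'ang': 89.8, 'cen': [473.7, 383.3]}
blue {'px': [197.6, 218.2], 'n': 42, 'c': [470.7, 336.1], 'size': [27.5, 11.0], 'ang': 89.8, 'cen': [470.1, 336.9]}
pin {'px': [457.7, 243.4], 'n': 84, 'c': [400.4, -348.9], 'size': [23.6, 22.0], 'ang': 76.5, 'cen': [400.5, -348.9]}
```

View pics/c8.png

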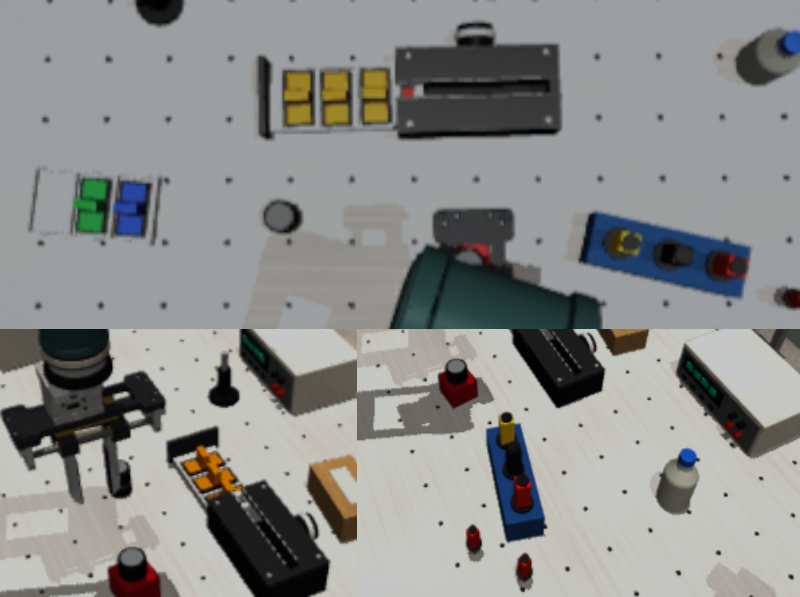

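The picture shows three ambers flat in the extended slide at (297,97), (335,97) and (375,95). Green and blue are flat in the tray at (92,205) and (131,207), the pin tool is upright at (728,265), and the arm is clear. I'll hand in.

```bash
python3 -c "
from bench import ticket; print(ticket.close_job())"
```

```text
the job is handed in; nothing more can be done
None
```

The job is handed in at about 35 s of the 72 s allowed, with every step done; the system gave no verdict.

**What I did:**
- I took the pin tool from the rack and pressed the button down.
- With it still held at 7–8 N, I pushed the slide about 155 mm until it met its stop, where the push force rose to 5 N.
- I stood the tool back in its hole, laid the green filter in the tray's middle pocket, and put the spare amber in the slide's middle bay.

**Last checks, from the final top and side views:**
- **Ambers:** all three ribs sit in the bays 44–47 mm apart. The new one is within about 1 mm of the bay centre in y and 2.5 mm in x by the least favourable estimate.
- **Green and blue:** both look flat in the tray.
- **Pin tool:** its handle top is in the 112–130 mm band expected when it stands on its collar, and its position is unchanged since I released it.
- **Everything else:** the other items look untouched in that view, and the arm is clear.

**Disagreements:** the side camera read y about 2–3 mm lower than the top camera. I allowed for that when lining up the pin. The bay's x came out at 601.4–604.2 mm depending on the method, and I used 602. The loose red parts and the wipes box were only checked by eye.

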